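Rebuild the scent-sample carousel

ROBOT

A 6-joint arm with a two-finger parallel gripper is mounted at the origin on the work surface. World frame = base frame: x ahead of the robot, y to its left, z up, the work surface at z = 0. Lengths are in m, angles in rad, forces in N, time in s.
With the tool pointing down it reaches from about 0.375 to 0.975 m from the base axis. Payload 3.8 kg.
Tool frame: the origin (TCP) lies midway between the tips of the shut fingers; the grasp point (between the pads) lies 19 mm behind it; z points along the fingers, y is the line along which they close (so a half turn about z gives the same grasp; the last joint's range is limited). The gripper opens to 85 mm and grips with 20 to 120 N. Pads are 22 mm wide; open, the fingers measure 114 mm over their backs; the gripper's body (76 mm by 85 mm) begins 54 mm behind the grasp point. The pads swing forward as they close: fully open they stand 13 mm farther back than shut.
Start: joints at [-1.318, 0.264, 1.604, -0, 1.274, -0.037], TCP at [0.193, -0.647, 0.231] pointing down, gripper open.
Joint ranges: [-2.63, 2.63], [-0.94, 2.18], [0.31, 2.57], [-1.31, 4.45], [0, 2.66], [-2.55, 2.55]. Speed limits (rad/s): [2.57, 2.57, 3.14, 3.14, 3.14, 3.14].

INTERFACE

Orientations are given as a rotation vector (axis times angle).
In Python, from workcell import sensors, viewer, job gives the robot as it stands.
- The arm moves only by the shell command python3 -m inch 'ROWS' [FORCE]. ROWS is JSON, one flat list of numbers, 7 for each row, row after row: the shift along the tool's x, y, z in mm, then the turn, a rotation vector about the tool's x, y, z in degrees, then the finger opening in mm, from 0 to 85.4. A call has exactly 8 rows; each row shifts and turns the commanded pose from where the row before left it, along the tool's axes as they then stand; what a row does not reach is not made up. A row lasts 1/10 s, in which the tool goes at most 50 mm and 8.59 degrees, less where a joint would pass 70% of its speed; a pose out of reach is approached as far as the arm can. A call is refused whole if a number of a shift passes 50 or a number of a turn 8.59, either way. A call with a gripper value outside its range is refused whole. The fingers move at their own pace and stop on an object; FORCE is the grip in N (left out, the last holds). Time passes only in rows, so rows that do not move let the fingers close, or fill a call up. It gives the time, the measured TCP pose, the force, the opening and the grip force at its end, in the units of the state.
- sensors.read_state(): the state, without advancing time (a new reading comes with each control period).
- viewer.read_camera(name): name is "side" or "top"; returns the picture (420x560x3 uint8, red, green, blue); there is no depth.
- viewer.camera_params(name): a dict with "K" (3x3 intrinsics, pixels), "world_to_cam" (4x4, takes a point from world to camera coordinates). Camera axes: x right, y down, z forward; pixel columns grow to the right and rows downward; lengths in m; the calibration is good to about 2 mm. A picture is of the moment at which its call begins. camera_params takes no time and is no camera call.
- job.finish_job(): hands the job in; it is judged then, once.
The state is a dict: "time": time; "q": joint angles; "joint_vel": joint speeds; "joint_torque": joint torques, N m; "tool_pos": TCP position; "tcp_rot": TCP orientation; "wrist_force": force on the tool from outside, world axes, zero at the start; "torque": the same for the moment, N m; "width": opening from 0.0 (shut) to 1.0 (fully open); "grip_force": force on a finger pad.
Only numpy, scipy, OpenCV 4.12 (cv2) and the standard library are available. Lean on these libraries where they do the work, as an engineer would, in place of code of your own. Each camera call takes 0.05 s, during which the arm holds its last target. There are 200 camera calls.

TASK

Put the sample carousel back together: thread the three plywood decks onto the spindle, hubs up, the largest first, then the middle one, then the smallest on top, and press each one down past the spring balls near the spindle's tip until it is fully home before adding the next. Leave the bottles, jars and spoon where they are.

Things in the scene. Friction and masses are not known exactly. Their poses are not given: they have to be found in the camera images.
- spindle_foot: carousel foot with spindle, fixed to the table: a round aluminium foot 116 mm across, 14 mm thick, and in its centre an upright steel spindle 16 mm across. Origin: on the axis, at the foot's underside (table top); z up. Stacked fully home, the decks' undersides stand 14, 30 and 46 mm above the table, each on the hub below.
- balls (a point): on the spindle's axis, 68 mm above the table, at the centre height of three brass spring balls that stand 3 mm out of the spindle's side, 120 degrees apart. A deck let down over the tip rests on them, underside about 72 mm above the table, until pushed down with some 4 to 10 N; then it slides freely. They spring out again above the top hub.
- seat (a point): centre of the foot's top face, on the spindle's axis, 14 mm above the table: the first deck's underside rests here
- spindle_tip (a point): top of the spindle, on its axis, 84 mm above the table; its last 8 mm taper to 8 mm across
- deck_large: the largest: round plywood deck 130 mm across and 4 mm thick with an aluminium hub in its middle; lies hub up on the table. Hub: 36 mm across, top 16 mm above the deck's underside (12 mm proud of the plywood), plain through bore 18.4 mm. Origin: on the axis, at the underside; z up. About 110 g.
- deck_middle: the middle-sized: round plywood deck 100 mm across and 4 mm thick with an aluminium hub in its middle; lies hub up on the table. Hub: 36 mm across, top 16 mm above the deck's underside (12 mm proud of the plywood), plain through bore 18.4 mm. Origin: on the axis, at the underside; z up. About 90 g.
- deck_small: the smallest: round plywood deck 72 mm across and 4 mm thick with an aluminium hub in its middle; lies hub up on the table. Hub: 36 mm across, top 16 mm above the deck's underside (12 mm proud of the plywood), plain through bore 18.4 mm. Origin: on the axis, at the underside; z up. About 70 g.
- vial_rack: square black foam rack with small vials, fixed, 110 mm square, 46 mm tall over all. Origin: centre of its underside
- tall_bottle: corked green glass bottle, 44 mm across, 150 mm tall, loose, standing. Origin: centre of its underside
- slim_bottle_a: amber bottle with a black cap, 30 mm across, 110 mm tall, loose, standing. Origin: centre of its underside
- slim_bottle_b: a second amber bottle like slim_bottle_a. Origin: centre of its underside
- jar_a: small glass jar with a black lid, 44 mm across, 42 mm tall, loose, standing. Origin: centre of its underside
- jar_b: a second jar like jar_a
- jar_c: a third jar like jar_a, towards the far edge of the table
- stirring_spoon: wooden-handled stirring spoon 180 mm long lying towards the far edge of the table, not needed. Origin: about its middle
There are look-alikes about, which are no part of the job. Leave any red or yellow look-alike of the deck_middle alone.

How it is judged:
By the outcome, as a careful person would: the job done as asked, in the order asked, and still so for the second after the job is handed in, with the robot touching nothing.
It also fails if it takes over 72 s, if anything falls off the work surface, if the arm or the gripper's body presses on something with over 40 N, if the wrist force passes 120 N, or if a joint passes its speed limit or range.

## Working session

There is one attempt and no reset: what is moved stays moved. The work goes in short steps, Python scripts to look and compute and a shell command to move; the robot and the scene stay as the last step left them, time stands still between calls to the robot, and variables do not carry over. Pictures are saved under pics/ and viewed, at most 10 in all, crops included, and the job is handed in when it is done.

```bash
mkdir -p pics; ls
python3 - <<'E'
from workcell import sensors, viewer
import cv2,numpy as np
for n in("side","top"):
    im=viewer.read_camera(n); cv2.imwrite(f"pics/{n}0.png",im[:,:,::-1]); p=viewer.camera_params(n); print(n,np.round(p["K"],1).tolist(),np.round(p["world_to_cam"],3).tolist())
s=sensors.read_state();print(s)
E
```

```text
pics
side [[446.2, 0.0, 285.2], [0.0, 446.2, 212.0], [0.0, 0.0, 1.0]] [[0.998, -0.057, 0.0, -0.585], [-0.043, -0.76, -0.649, 0.016], [0.037, 0.647, -0.761, 1.112], [0.0, 0.0, 0.0, 1.0]]
top [[400.3, 0.0, 283.7], [0.0, 400.3, 208.0], [0.0, 0.0, 1.0]] [[-0.015, -1.0, -0.007, -0.075], [-0.996, 0.016, -0.089, 0.609], [0.089, 0.005, -0.996, 1.096], [0.0, 0.0, 0.0, 1.0]]
{'time': 0.1, 'q': array([-1.31793705e+00,  2.64669339e-01,  1.60523413e+00, -1.24174192e-06,
        1.27371910e+00, -3.69033118e-02]), 'joint_vel': array([-1.78668772e-03, -2.71604989e-03, -3.00543843e-03, -7.94269123e-05,
        1.75044956e-03, -6.50432199e-04]), 'joint_torque': array([ 7.42987668e-04, -5.16704392e+01, -3.68589842e+01, -8.38485334e-05,
        6.21698942e-03, -2.02270934e-05]), 'tool_pos': array([ 0.19269374, -0.64621874,  0.23009403]), 'tcp_rot': array([-3.10668142e+00, -4.53276558e-01,  3.45261092e-04]), 'wrist_force': array([0.06649082, 0.14104833, 0.01599517]), 'torque': array([-0.01386238, -0.01219502, -0.02709086]), 'grip_force': 0.0, 'width': 1.002429814697189}
```

View pics/top0.png

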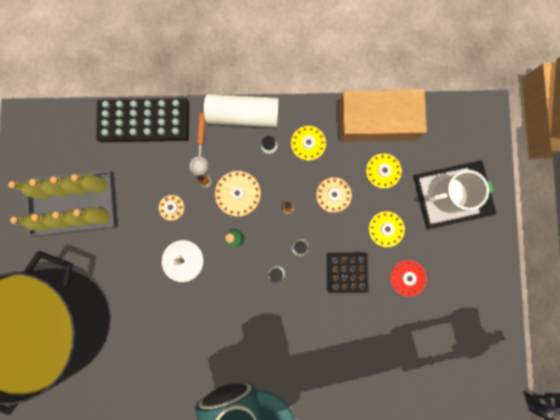

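View pics/side0.png

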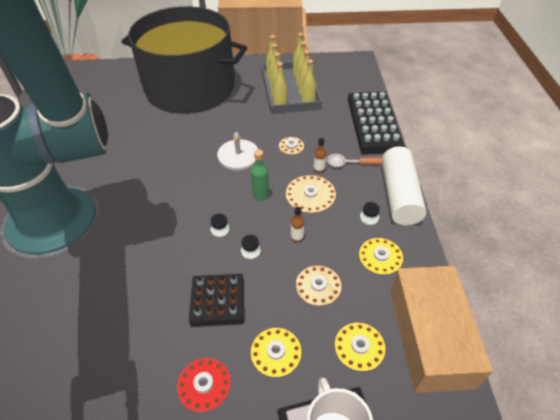

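Top view: candidates for the plywood decks are tan discs at (237,193) large, (334,195) middle and (171,207) small. Look-alikes are yellow discs at (308,142), (384,170) and (387,229), and a red one at (409,278). The foot with the spindle is the pale disc at (182,261). I choose the three tan ones by colour and size, and measure them next.

```bash
cat > h.py <<'E'
import cv2,numpy as np
from workcell import sensors,viewer
from scipy.spatial.transform import Rotation as R
P={n:viewer.camera_params(n) for n in("side","top")}
def proj(n,p):
    W=np.array(P[n]["world_to_cam"]);c=W[:3,:3]@np.asarray(p)+W[:3,3];u=np.array(P[n]["K"])@c;return u[:2]/u[2]
def ray(n,uv):
    W=np.array(P[n]["world_to_cam"]);d=W[:3,:3].T@np.linalg.solve(np.array(P[n]["K"]),[uv[0],uv[1],1]);return -W[:3,:3].T@W[:3,3],d
def plane(n,uv,z):
    o,d=ray(n,uv);return o+d*(z-o[2])/d[2]
def tri(a,b):
    A=[];B=[]
    for n,uv in(("top",a),("side",b)):
        o,d=ray(n,uv);d/=np.linalg.norm(d);M=np.eye(3)-np.outer(d,d);A.append(M);B.append(M@o)
    return np.linalg.lstsq(np.vstack(A),np.hstack(B),rcond=None)[0]
def circ(n,mask,z):
    "largest blob's outline cast on plane z -> centre, diameter"
    cs,_=cv2.findContours(mask.astype(np.uint8),cv2.RETR_EXTERNAL,cv2.CHAIN_APPROX_NONE)
    c=cv2.convexHull(max(cs,key=cv2.contourArea))[:,0]
    w=np.array([plane(n,p,z)[:2] for p in c])
    A=np.c_[2*w,np.ones(len(w))];s=np.linalg.lstsq(A,(w**2).sum(1),rcond=None)[0]
    return s[:2],2*np.sqrt(s[2]+s[:2]@s[:2])
def go(x,y,z,yaw=None):
    "shift mm in tool axes, turn about tool z deg (tool y axis at world angle yaw, mod 180), and tilt fix"
    s=sensors.read_state();r=R.from_rotvec(s["tcp_rot"]);M=r.as_matrix()
    d=M.T@(np.array([x,y,z])-s["tool_pos"])*1000
    ya=np.degrees(np.arctan2(M[1,1],M[0,1]));t=0
    if yaw is not None: t=-((yaw-ya+90)%180-90)
    print("t",round(s["time"],2),"pos",np.round(s["tool_pos"]*1000,1),"yaw",round(ya,1),"shift",np.round(d,1),"turnz",round(t,1),"tilt",np.round(M[2,:2]*57.3,2),"F",np.round(s["wrist_force"],1),"w",round(s["width"]*85.4,1),"g",round(s["grip_force"],1),"q6",round(s["q"][5],2))
E
python3 - <<'E'
from h import *
seed={"top":dict(large=(237,193,30),middle=(334,195,25),small=(171,207,19),foot=(182,261,28)),
"side":dict(large=(311,193,34),middle=(318,285,30),small=(291,145,18),foot=(238,154,26))}
for n in seed:
    im=cv2.imread(f"pics/{n}0.png");hsv=cv2.cvtColor(im,cv2.COLOR_BGR2HSV)
    for k,(u,v,r) in seed[n].items():
        m=(hsv[...,2]>135)
        roi=np.zeros(m.shape,bool);yy,xx=np.mgrid[:420,:560];roi=((xx-u)**2+(yy-v)**2)<r*r
        print(n,k,*[np.round(a,4) for a in circ(n,m&roi,.0035 if k!="foot" else .0135)])
# other objects: tri of approximate tops
for k,a,b in [("tip",(177,261),(236,134)),("tall",(230,238),(258,153)),("slimA",(205,182),(320,142)),("slimB",(288,207),(298,211)),("jarA",(276,274),(219,219)),("jarB",(300,246),(250,242)),("jarC",(269,143),(371,209)),("rack",(347,272),(217,290))]:
    print(k,np.round(tri(a,b),3))
def crop(n,x,y,w,h,s): 
    return cv2.resize(cv2.imread(f"pics/{n}0.png")[y:y+h,x:x+w],None,fx=s,fy=s,interpolation=cv2.INTER_CUBIC)
a=crop("top",140,150,220,140,3.6);b=crop("side",200,110,220,220,2.7)
cv2.imwrite("pics/c1.png",a);cv2.imwrite("pics/c2.png",b)
E
```

```text
top large [0.655  0.0481] 0.1366
top middle [ 0.6462 -0.2281] 0.1066
top small [0.617  0.2388] 0.0783
top foot [0.4649 0.2035] 0.1213
side large [0.6541 0.0471] 0.1363
side middle [ 0.6457 -0.2289] 0.1044
side small [0.6162 0.2374] 0.079
side foot [0.4721 0.2016] 0.146
tip [0.466 0.199 0.083]
tall [0.524 0.05  0.146]
slimA [0.676 0.119 0.112]
slimB [ 0.606 -0.096  0.1  ]
jarA [ 0.426 -0.061  0.042]
jarB [ 0.499 -0.128  0.036]
jarC [ 0.792 -0.046  0.037]
rack [ 0.429 -0.254  0.043]
```

View pics/c1.png

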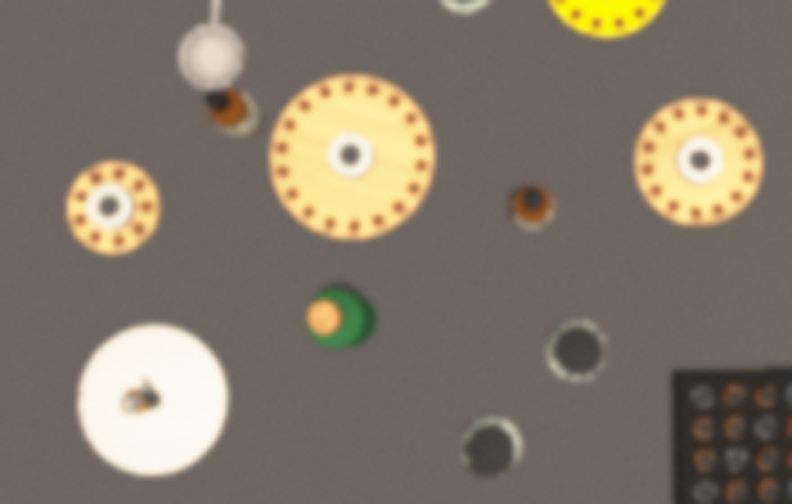

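View pics/c2.png

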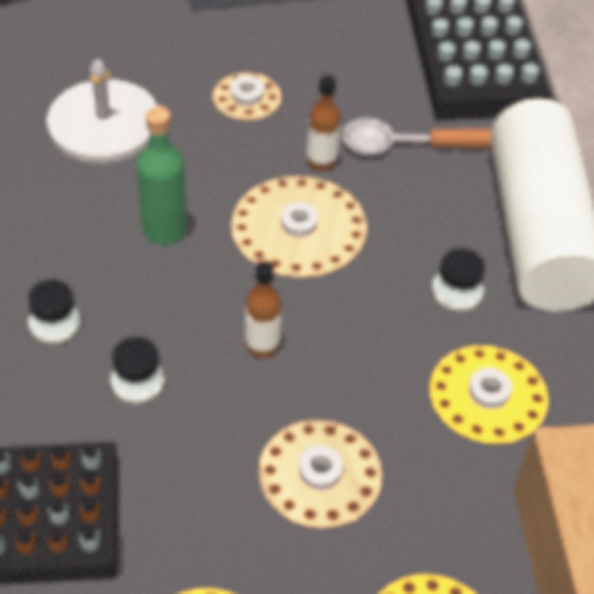

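Crops confirm three tan (not yellow or red) decks with hubs up, at crop positions (350,155), (700,160) and (110,207). The fitted diameters come out about 6 mm large from blur, and the two views' centres agree to about 1 mm. slim_bottle_a sits right beside the large deck, so I'll keep the finger axis across that direction. Next I refine the foot centre and turn the tool to yaw -17°.

```bash
python3 - <<'E'
from h import *
yy,xx=np.mgrid[:420,:560]
im=cv2.imread("pics/side0.png");m=((im.min(2)>125)&(abs(xx-238)<24)&(abs(yy-154)<20)).astype(np.uint8)
m=cv2.morphologyEx(m,cv2.MORPH_OPEN,np.ones((9,9)))
print(circ("side",m,.0135))
for p in [(.465,.2035),(.466,.2)]:
  for z in (.014,.084): print(p,z,[np.round(proj(n,(*p,z)),1) for n in P])
E
python3 -m inch '[0,0,0,0,0,-8,55, 0,0,0,0,0,-8,55, 0,0,0,0,0,-8,55, 0,0,0,0,0,-8,55, 0,0,0,0,0,-8,55, 0,0,0,0,0,-8,55, 0,0,0,0,0,-8.4,55, 0,0,0,0,0,0,55]' 40
python3 -c "
from h import *
go(.6545,.0478,.13,-17)"
```

```text
(array([0.46397347, 0.19764245]), np.float64(0.12307543368220324))
(0.465, 0.2035) 0.014 [array([238. , 152.1]), array([181.9, 260.5])]
(0.465, 0.2035) 0.084 [array([235.9, 132.5]), array([175. , 261.6])]
(0.466, 0.2) 0.014 [array([238.3, 152.9]), array([183.2, 260.2])]
(0.466, 0.2) 0.084 [array([236.2, 133.3]), array([176.4, 261.2])]
time: 0.9
tool_pos: [0.1928, -0.6465, 0.2305]
tcp_rot: [-2.524, -1.869, -0.001]
wrist_force: [0.3, 0.6, -0.1]
width: 0.646
grip_force: 0.0
t 0.9 pos [ 192.8 -646.5  230.5] yaw -17.0 shift [798.7 239.  101.2] turnz 0.0 tilt [ 0.06 -0.04] F [ 0.3  0.6 -0.1] w 55.2 g 0.0 q6 -1.02
```

```bash
python3 -m inch '[47,14,0,0,0,0,55, 47,14,0,0,0,0,55, 47,14,0,0,0,0,55, 47,14,0,0,0,0,55, 47,14,0,0,0,0,55, 47,14,0,0,0,0,55, 47,14,0,0,0,0,55, 47,14,0,0,0,0,55]' >/dev/null
python3 -m inch '[47,14,0,0,0,0,55, 47,14,0,0,0,0,55, 47,14,0,0,0,0,55, 47,14,0,0,0,0,55, 47,14,0,0,0,0,55, 47,14,0,0,0,0,55, 47,14,0,0,0,0,55, 47,14,0,0,0,0,55]'
python3 -c "
from h import *
go(.6545,.0478,.03,-17)"
```

```text
time: 2.5
tool_pos: [0.6275, 0.0088, 0.2311]
tcp_rot: [-2.529, -1.864, 0.0]
wrist_force: [-0.5, -0.1, 0.3]
width: 0.644
grip_force: 0.0
t 2.5 pos [627.5   8.8 231.1] yaw -17.2 shift [ 45.3  14.3 201. ] turnz -0.2 tilt [-0.01 -0.01] F [-0.5 -0.1  0.3] w 55.0 g 0.0 q6 0.27
```

```bash
python3 -m inch '[45.5,14.5,0,0,0,0,55, 0,0,45,0,0,0,55, 0,0,45,0,0,0,55, 0,0,45,0,0,0,55, 0,0,35,0,0,0,55, 0,0,21,0,0,0,55, 0,0,0,0,0,0,55, 0,0,0,0,0,0,55]'
python3 - <<'E'
from h import *
go(.6545,.0478,.004,-17)
im=viewer.read_camera("side");cv2.imwrite("pics/s1.png",im[:,:,::-1]);cv2.imwrite("pics/s1c.png",cv2.resize(im[90:290,200:420,::-1],None,fx=2.7,fy=2.7,interpolation=cv2.INTER_CUBIC))
E
```

```text
time: 3.3
tool_pos: [0.6539, 0.0461, 0.0401]
tcp_rot: [-2.527, -1.866, 0.001]
wrist_force: [0.1, 1.2, 0.5]
width: 0.641
grip_force: 0.0
t 3.3 pos [653.9  46.1  40.1] yaw -17.1 shift [ 1.8  0.1 36.1] turnz -0.1 tilt [-0.01 -0.05] F [0.1 1.2 0.5] w 54.7 g 0.0 q6 0.33
```

View pics/s1c.png

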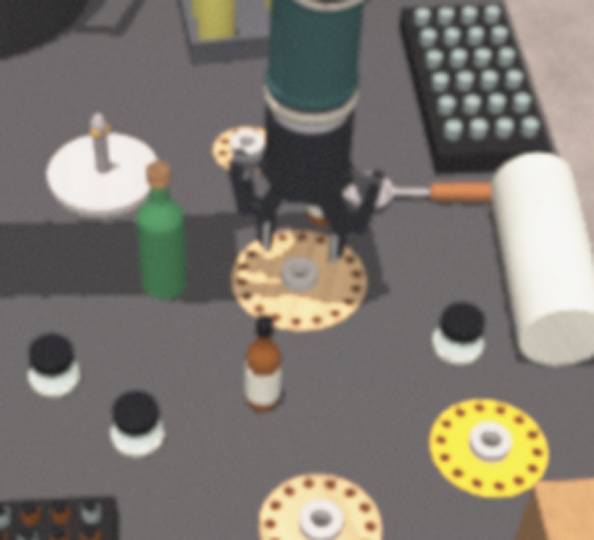

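The fingers at crop (265,240) and (335,240) straddle the hub at (298,272), with slim_bottle_a clear behind. I'll descend and grip.

```bash
python3 -m inch '[1.5,0,20,0,0,0,55, 0,0,15.5,0,0,0,55, 0,0,0,0,0,0,55, 0,0,0,0,0,0,25, 0,0,0,0,0,0,25, 0,0,0,0,0,0,25, 0,0,0,0,0,0,25, 0,0,0,0,0,0,25]' 60
python3 -c "
from h import *
go(.465,.202,.004,-17)"
```

```text
time: 4.15
tool_pos: [0.6555, 0.0475, 0.006]
tcp_rot: [2.524, 1.868, 0.003]
wrist_force: [-1.4, 1.3, 5.1]
width: 0.395
grip_force: 60.2
t 4.15 pos [655.5  47.5   6. ] yaw -17.0 shift [  92.  -227.4    1.6] turnz 0.0 tilt [0.03 0.11] F [-1.4  1.3  5.1] w 33.7 g 60.2 q6 0.33
```

```bash
python3 -m inch '[0,0,-10,0,0,0,25, 0,0,-25,0,0,0,25, 0,0,-35,0,0,0,25, 0,0,-35,0,0,0,25, 0,0,-35,0,0,0,25, 0,0,-30,0,0,0,25, 0,0,-10,0,0,0,25, 0,0,0,0,0,0,25]'
python3 -m inch '[18,-45,0,0,0,0,25, 18,-45,0,0,0,0,25, 18,-45,0,0,0,0,25, 18,-45,0,0,0,0,25, 15,-35,0,0,0,0,25, 5,-12.5,0,0,0,0,25, 0,0,0,0,0,0,25, 0,0,0,0,0,0,25]'
python3 - <<'E'
from h import *
go(.465,.202,.1,-17)
for n in P:
    im=viewer.read_camera(n);cv2.imwrite(f"pics/{n}2.png",im[:,:,::-1])
a=cv2.resize(cv2.imread("pics/top2.png")[180:330,100:300],(400,300),interpolation=cv2.INTER_CUBIC)
b=cv2.resize(cv2.imread("pics/side2.png")[30:230,160:360],(400,400),interpolation=cv2.INTER_CUBIC)
o=np.zeros((400,800,3),np.uint8);o[:300,:400]=a;o[:,400:]=b;cv2.imwrite("pics/both2.png",o)
E
```

```text
time: 4.95
tool_pos: [0.6556, 0.0476, 0.1869]
tcp_rot: [2.524, 1.868, 0.005]
wrist_force: [0.7, 0.2, -0.3]
width: 0.397
grip_force: 59.9
time: 5.75
tool_pos: [0.4638, 0.2015, 0.1836]
tcp_rot: [2.524, 1.869, -0.002]
wrist_force: [1.3, -1.1, -1.4]
width: 0.393
grip_force: 60.0
t 5.75 pos [463.8 201.5 183.6] yaw -17.0 shift [ 0.9  1.  83.6] turnz 0.0 tilt [-0.08 -0.03] F [ 1.3 -1.1 -1.4] w 33.6 g 60.0 q6 0.66
```

View pics/both2.png

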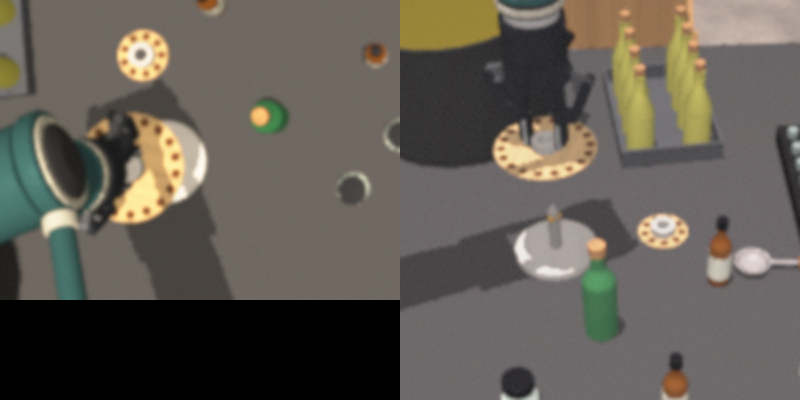

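The large deck is held level, at composite (545,148), above the spindle at (553,228). I'll lower it to just above the tip, then over the tip.

```bash
python3 -m inch '[1.3,0.9,20,0,0,0,25, 0,0,30,0,0,0,25, 0,0,25,0,0,0,25, 0,0,10,0,0,0,25, 0,0,5,0,0,0,25, 0,0,4,0,0,0,25, 0,0,4,0,0,0,25, 0,0,2,0,0,0,25]'
python3 -c "
from h import *
go(.465,.2025,.08,-17);print(sensors.read_state()['torque'])"
```

```text
time: 6.65
tool_pos: [0.4659, 0.2032, 0.0855]
tcp_rot: [2.525, 1.868, 0.002]
wrist_force: [-1.7, 0.4, -1.3]
width: 0.395
grip_force: 60.0
t 6.65 pos [465.9 203.2  85.5] yaw -17.0 shift [-0.9 -0.6  5.5] turnz 0.0 tilt [0.05 0.07] F [-1.7  0.4 -1.3] w 33.7 g 60.0 q6 0.66
[ 0.0133107   0.02343433 -0.01325726]
```

```bash
python3 -m inch '[0,0,2,0,0,0,25, 0,0,2,0,0,0,25, 0,0,2,0,0,0,25, 0,0,2,0,0,0,25, 0,0,2,0,0,0,25, 0,0,2,0,0,0,25, 0,0,2,0,0,0,25, 0,0,0,0,0,0,25]'
python3 -c "
from h import *
go(.465,.2025,.02,-17);print(sensors.read_state()['torque'])"
```

```text
time: 7.45
tool_pos: [0.4647, 0.2028, 0.07]
tcp_rot: [-2.525, -1.869, 0.001]
wrist_force: [-0.6, 0.2, -1.6]
width: 0.394
grip_force: 59.9
t 7.45 pos [464.7 202.8  70. ] yaw -17.0 shift [-0.2  0.5 50. ] turnz 0.0 tilt [-0.03 -0.04] F [-0.6  0.2 -1.6] w 33.7 g 59.9 q6 0.66
[0.085669   0.1203437  0.00406512]
```

```bash
python3 -m inch '[0,0,10,0,0,0,25, 0,0,10,0,0,0,25, 0,0,10,0,0,0,25, 0,0,8,0,0,0,25, 0,0,5,0,0,0,25, 0,0,3,0,0,0,25, 0,0,3,0,0,0,25, 0,0,1,0,0,0,25]'
python3 -c "
from h import *
go(.465,.2025,.02,-17);print(sensors.read_state()['torque'])"
```

```text
time: 8.25
tool_pos: [0.465, 0.203, 0.0206]
tcp_rot: [-2.525, -1.869, 0.0]
wrist_force: [-2.0, -0.7, -0.4]
width: 0.39
grip_force: 60.1
t 8.25 pos [465.  203.   20.6] yaw -17.0 shift [-0.5  0.1  0.6] turnz 0.0 tilt [-0.01 -0.01] F [-2.  -0.7 -0.4] w 33.3 g 60.1 q6 0.66
[-0.01801521  0.32732345  0.0059607 ]
```

```bash
python3 -m inch '[0,0,1,0,0,0,25, 0,0,1,0,0,0,25, 0,0,0,0,0,0,25, 0,0,0,0,0,0,25, 0,0,0,0,0,0,25, 0,0,0,0,0,0,25, 0,0,0,0,0,0,25, 0,0,0,0,0,0,25]'
python3 -c "
from h import *
go(.465,.2025,.02,-17)"
python3 -m inch '[0,0,0,0,0,0,55, 0,0,0,0,0,0,55, 0,0,0,0,0,0,55, 0,0,-20,0,0,0,55, 0,0,-40,0,0,0,55, 0,0,-45,0,0,0,55, 0,0,-45,0,0,0,55, 0,0,-10,0,0,0,55]'
python3 -c "
from h import *
go(.6459,-.2285,.15,-17)"
```

```text
time: 9.05
tool_pos: [0.465, 0.203, 0.02]
tcp_rot: [-2.525, -1.869, 0.0]
wrist_force: [-4.7, -0.7, 8.1]
width: 0.398
grip_force: 60.9
t 9.05 pos [465. 203.  20.] yaw -17.0 shift [-0.5  0.1 -0. ] turnz 0.0 tilt [-0.01 -0.01] F [-4.7 -0.7  8.1] w 34.0 g 60.9 q6 0.66
time: 9.85
tool_pos: [0.4691, 0.2045, 0.1853]
tcp_rot: [2.523, 1.867, 0.017]
wrist_force: [1.1, 0.3, 0.9]
width: 0.643
grip_force: 0.0
t 9.85 pos [469.1 204.5 185.3] yaw -17.0 shift [-362.7  295.3   35.5] turnz 0.0 tilt [0.4  0.52] F [1.1 0.3 0.9] w 55.0 g 0.0 q6 0.66
```

Contact at exactly TCP z = 20 mm (underside 14 mm): the large deck is home. Now the middle one.

```bash
python3 -m inch '[-36.5,29.5,0,0,0,0,55, -36.5,29.5,0,0,0,0,55, -36.5,29.5,0,0,0,0,55, -36.5,29.5,0,0,0,0,55, -36.5,29.5,0,0,0,0,55, -36.5,29.5,0,0,0,0,55, -36.5,29.5,0,0,0,0,55, -36.5,29.5,0,0,0,0,55]' >/dev/null
python3 -m inch '[-36.5,29.5,0,0,0,0,55, -34,30,0,0,0,0,55, 0,0,40,0,0,0,55, 0,0,40,0,0,0,55, 0,0,40,0,0,0,55, 0,0,20,0,0,0,55, 0,0,0,0,0,0,55, 0,0,0,0,0,0,55]'
python3 - <<'E'
from h import *
go(.6459,-.2285,.005,-17)
for n in P:
    im=viewer.read_camera(n);cv2.imwrite(f"pics/{n}3.png",im[:,:,::-1])
a=cv2.resize(cv2.imread("pics/top3.png")[180:320,130:330],(400,280),interpolation=cv2.INTER_CUBIC)
b=cv2.resize(cv2.imread("pics/side3.png")[110:330,190:390],(400,440),interpolation=cv2.INTER_CUBIC)
o=np.zeros((440,800,3),np.uint8);o[:280,:400]=a;o[:,400:]=b;cv2.imwrite("pics/both3.png",o)
E
```

```text
time: 11.45
tool_pos: [0.6415, -0.23, 0.0382]
tcp_rot: [-2.525, -1.868, 0.001]
wrist_force: [0.5, 0.1, 0.6]
width: 0.642
grip_force: 0.0
t 11.45 pos [ 641.5 -230.    38.2] yaw -17.0 shift [ 2.7  3.8 33.2] turnz 0.0 tilt [ 0.   -0.07] F [0.5 0.1 0.6] w 54.8 g 0.0 q6 -0.08
```

View pics/both3.png

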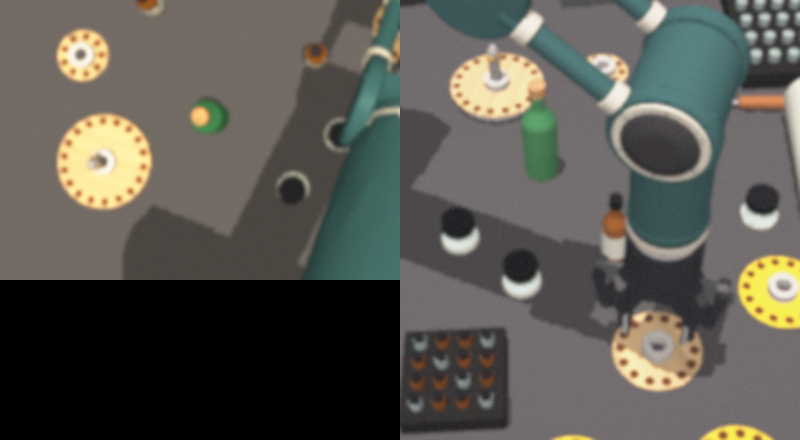

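The large deck sits flat on the foot at composite (495,87), and the gripper straddles the middle hub at (657,347). Gripping it now.

```bash
python3 -m inch '[2.7,3.8,15,0,0,0,55, 0,0,16.5,0,0,0,55, 0,0,0,0,0,0,55, 0,0,0,0,0,0,25, 0,0,0,0,0,0,25, 0,0,0,0,0,0,25, 0,0,0,0,0,0,25, 0,0,0,0,0,0,25]' 60
python3 -c "
from h import *
go(.465,.203,.006,-17)"
python3 -m inch '[0,0,-10,0,0,0,25, 0,0,-25,0,0,0,25, 0,0,-35,0,0,0,25, 0,0,-35,0,0,0,25, 0,0,-35,0,0,0,25, 0,0,-30,0,0,0,25, 0,0,-10,0,0,0,25, 0,0,0,0,0,0,25]'
python3 -c "
from h import *
go(.465,.203,.1,-17)"
```

```text
time: 12.35
tool_pos: [0.6463, -0.2287, 0.0076]
tcp_rot: [2.525, 1.868, 0.0]
wrist_force: [-0.0, -0.5, -0.6]
width: 0.394
grip_force: 59.7
t 12.35 pos [ 646.3 -228.7    7.6] yaw -17.0 shift [ 359.8 -299.6    1.4] turnz 0.0 tilt [-0.    0.03] F [-0.  -0.5 -0.6] w 33.6 g 59.7 q6 -0.08
time: 13.15
tool_pos: [0.6475, -0.2291, 0.1903]
tcp_rot: [2.522, 1.866, 0.004]
wrist_force: [0.7, 0.1, -1.4]
width: 0.391
grip_force: 59.8
t 13.15 pos [ 647.5 -229.1  190.3] yaw -17.0 shift [ 360.  -301.3   88.6] turnz 0.0 tilt [-0.02  0.29] F [ 0.7  0.1 -1.4] w 33.4 g 59.8 q6 -0.08
```

```bash
python3 -m inch '[36,-30,0,0,0,0,25, 36,-30,0,0,0,0,25, 36,-30,0,0,0,0,25, 36,-30,0,0,0,0,25, 36,-30,0,0,0,0,25, 36,-30,0,0,0,0,25, 36,-30,0,0,0,0,25, 36,-30,0,0,0,0,25]' >/dev/null
python3 -m inch '[36,-30,0,0,0,0,25, 36,-30,0,0,0,0,25, 0,0,0,0,0,0,25, 0,0,20,0,0,0,25, 0,0,30,0,0,0,25, 0,0,15,0,0,0,25, 0,0,10,0,0,0,25, 0,0,0,0,0,0,25]'
python3 -c "
from h import *
go(.465,.203,.083,-17)"
```

```text
time: 14.75
tool_pos: [0.4625, 0.2021, 0.1093]
tcp_rot: [-2.525, -1.867, 0.009]
wrist_force: [-0.4, 0.5, -1.2]
width: 0.392
grip_force: 60.0
t 14.75 pos [462.5 202.1 109.3] yaw -17.0 shift [ 1.7  2.2 26.3] turnz -0.0 tilt [-0.21 -0.25] F [-0.4  0.5 -1.2] w 33.5 g 60.0 q6 0.66
```

```bash
python3 -m inch '[1.7,2.2,0,0,0,0,25, 0,0,8,0,0,0,25, 0,0,4,0,0,0,25, 0,0,4,0,0,0,25, 0,0,3,0,0,0,25, 0,0,2,0,0,0,25, 0,0,0,0,0,0,25, 0,0,0,0,0,0,25]'
python3 -c "
from h import *
go(.465,.203,.0376,-17);print(sensors.read_state()['torque'])"
```

```text
time: 15.55
tool_pos: [0.4671, 0.2044, 0.0914]
tcp_rot: [2.525, 1.869, 0.0]
wrist_force: [-0.1, 0.3, -1.1]
width: 0.393
grip_force: 60.0
t 15.55 pos [467.1 204.4  91.4] yaw -17.0 shift [-2.  -1.6 53.8] turnz 0.0 tilt [0.01 0.  ] F [-0.1  0.3 -1.1] w 33.6 g 60.0 q6 0.66
[ 0.03052472 -0.01949394  0.00138815]
```

Overshot slightly (the earlier reading was before settling), so I correct back and go through the balls.

```bash
python3 -m inch '[-2,-1.6,0,0,0,0,25, 0,0,2,0,0,0,25, 0,0,3,0,0,0,25, 0,0,3,0,0,0,25, 0,0,2,0,0,0,25, 0,0,2,0,0,0,25, 0,0,2,0,0,0,25, 0,0,0,0,0,0,25]'
python3 -c "
from h import *
go(.465,.203,.0376,-17);print(sensors.read_state()['torque'])"
```

```text
time: 16.35
tool_pos: [0.4647, 0.203, 0.0771]
tcp_rot: [-2.525, -1.868, 0.001]
wrist_force: [-1.7, 0.2, 1.6]
width: 0.391
grip_force: 60.1
t 16.35 pos [464.7 203.   77.1] yaw -17.0 shift [ 0.1  0.3 39.5] turnz 0.0 tilt [-0.01 -0.04] F [-1.7  0.2  1.6] w 33.4 g 60.1 q6 0.66
[0.07055507 0.2562276  0.00518852]
```

```bash
python3 -m inch '[0,0,4,0,0,0,25, 0,0,8,0,0,0,25, 0,0,8,0,0,0,25, 0,0,8,0,0,0,25, 0,0,6,0,0,0,25, 0,0,3,0,0,0,25, 0,0,1,0,0,0,25, 0,0,0,0,0,0,25]'
python3 -c "
from h import *
go(.465,.203,.0376,-17);print(sensors.read_state()['torque'])"
```

```text
time: 17.15
tool_pos: [0.4649, 0.2029, 0.0391]
tcp_rot: [-2.525, -1.869, 0.001]
wrist_force: [-0.7, 0.3, -1.3]
width: 0.391
grip_force: 60.0
t 17.15 pos [464.9 202.9  39.1] yaw -17.0 shift [0.1 0.  1.5] turnz 0.0 tilt [-0.01 -0.02] F [-0.7  0.3 -1.3] w 33.4 g 60.0 q6 0.66
[0.00335654 0.06845408 0.04330733]
```

```bash
python3 -m inch '[0,0,1,0,0,0,25, 0,0,1,0,0,0,25, 0,0,0.7,0,0,0,25, 0,0,0,0,0,0,25, 0,0,0,0,0,0,25, 0,0,0,0,0,0,25, 0,0,0,0,0,0,25, 0,0,0,0,0,0,25]'
python3 -m inch '[0,0,0,0,0,0,55, 0,0,0,0,0,0,55, 0,0,0,0,0,0,55, 0,0,-20,0,0,0,55, 0,0,-40,0,0,0,55, 0,0,-45,0,0,0,55, 0,0,-25,0,0,0,55, 0,0,0,0,0,0,55]'
python3 -c "
from h import *
go(.6166,.2381,.15,-17)"
```

```text
time: 17.95
tool_pos: [0.4651, 0.2031, 0.0369]
tcp_rot: [-2.525, -1.869, -0.001]
wrist_force: [-2.6, 0.2, 3.3]
width: 0.395
grip_force: 60.5
time: 18.75
tool_pos: [0.4686, 0.2041, 0.1718]
tcp_rot: [2.523, 1.867, 0.015]
wrist_force: [0.6, 0.5, -0.2]
width: 0.644
grip_force: 0.0
t 18.75 pos [468.6 204.1 171.8] yaw -17.0 shift [ 75.6 131.4  23.3] turnz 0.0 tilt [0.34 0.46] F [ 0.6  0.5 -0.2] w 55.0 g 0.0 q6 0.66
```

```bash
python3 -m inch '[26,45,0,0,0,0,55, 26,45,0,0,0,0,55, 25.7,44.6,0,0,0,0,55, 0,0,40,0,0,0,55, 0,0,45,0,0,0,55, 0,0,40,0,0,0,55, 0,0,0,0,0,0,55, 0,0,0,0,0,0,55]'
python3 - <<'E'
from h import *
go(.6166,.2381,.007,-17)
for n in P:
    im=viewer.read_camera(n);cv2.imwrite(f"pics/{n}4.png",im[:,:,::-1])
a=cv2.resize(cv2.imread("pics/top4.png")[180:320,130:330],(400,280),interpolation=cv2.INTER_CUBIC)
b=cv2.resize(cv2.imread("pics/side4.png")[60:280,190:390],(400,440),interpolation=cv2.INTER_CUBIC)
o=np.zeros((440,800,3),np.uint8);o[:280,:400]=a;o[:,400:]=b;cv2.imwrite("pics/both4.png",o)
E
```

```text
time: 19.55
tool_pos: [0.6097, 0.2361, 0.0399]
tcp_rot: [-2.524, -1.868, 0.006]
wrist_force: [0.1, -0.7, 1.3]
width: 0.641
grip_force: 0.0
t 19.55 pos [609.7 236.1  39.9] yaw -17.0 shift [ 4.   6.1 32.9] turnz 0.0 tilt [-0.14 -0.18] F [ 0.1 -0.7  1.3] w 54.7 g 0.0 q6 0.63
```

View pics/both4.png

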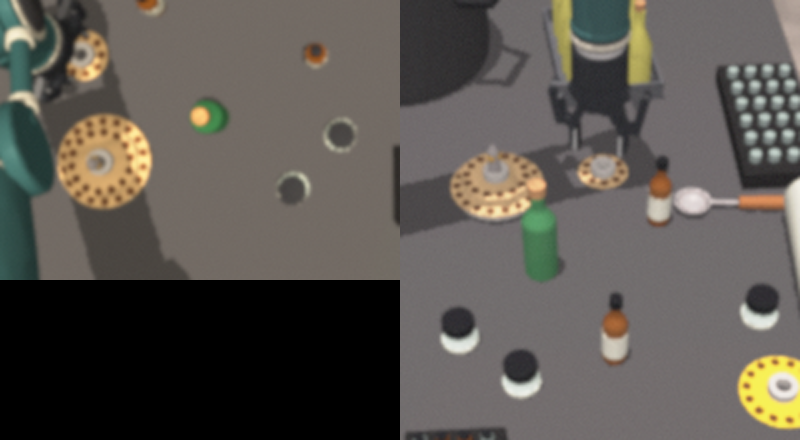

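Both decks are stacked flat at composite (495,180), and the fingers are roughly about the small hub at (602,167). I'll re-read the settled state before the fine correction.

```bash
python3 -c "
from h import *
go(.6166,.2381,.007,-17)"
```

```text
t 19.65 pos [612.9 237.3  43.9] yaw -17.0 shift [ 1.8  3.2 36.9] turnz 0.0 tilt [0.13 0.18] F [0.3 0.6 0.9] w 55.0 g 0.0 q6 0.63
```

```bash
python3 -m inch '[0,0,10,0,0,0,55, 0,0,10,0,0,0,55, 0,0,0,0,0,0,55, 0,0,0,0,0,0,55, 0,0,0,0,0,0,55, 0,0,0,0,0,0,55, 0,0,0,0,0,0,55, 0,0,0,0,0,0,55]' >/dev/null
python3 -c "
from h import *
go(.6166,.2381,.007,-17)"
```

```text
t 20.45 pos [611.3 236.7  21.8] yaw -17.0 shift [ 2.9  4.7 14.8] turnz -0.0 tilt [0.01 0.02] F [-0.7  0.3 -0.5] w 54.9 g 0.0 q6 0.63
```

```bash
python3 -m inch '[2.9,4.7,0,0,0,0,55, 0,0,10,0,0,0,55, 0,0,4.8,0,0,0,55, 0,0,0,0,0,0,25, 0,0,0,0,0,0,25, 0,0,0,0,0,0,25, 0,0,0,0,0,0,25, 0,0,0,0,0,0,25]' 60
python3 -c "
from h import *
go(.465,.203,.007,-17)"
python3 -m inch '[0,0,-10,0,0,0,25, 0,0,-25,0,0,0,25, 0,0,-35,0,0,0,25, 0,0,-30,0,0,0,25, 0,0,-10,0,0,0,25, 0,0,0,0,0,0,25, 0,0,0,0,0,0,25, 0,0,0,0,0,0,25]'
python3 -c "
from h import *
go(.465,.203,.11,-17)"
```

```text
time: 21.25
tool_pos: [0.6166, 0.2381, 0.0069]
tcp_rot: [2.525, 1.869, 0.0]
wrist_force: [0.5, 1.4, 0.1]
width: 0.398
grip_force: 59.6
t 21.25 pos [616.6 238.1   6.9] yaw -17.0 shift [-7.790e+01 -1.347e+02 -1.000e-01] turnz 0.0 tilt [0.01 0.01] F [0.5 1.4 0.1] w 34.0 g 59.6 q6 0.63
time: 22.05
tool_pos: [0.6149, 0.2375, 0.1143]
tcp_rot: [-2.524, -1.868, 0.006]
wrist_force: [0.3, -0.3, -0.3]
width: 0.398
grip_force: 59.7
t 22.05 pos [614.9 237.5 114.3] yaw -17.0 shift [ -76.8 -133.2    5. ] turnz 0.0 tilt [-0.13 -0.19] F [ 0.3 -0.3 -0.3] w 34.0 g 59.7 q6 0.63
```

```bash
python3 -m inch '[-20,-35,0,0,0,0,25, -25,-43,0,0,0,0,25, -20,-35,0,0,0,0,25, -10,-17,0,0,0,0,25, -2,-4,0,0,0,0,25, 0,0,0,0,0,0,25, 0,0,0,0,0,0,25, 0,0,0,0,0,0,25]'
python3 -m inch '[0,0,5,0,0,0,25, 0,0,5,0,0,0,25, 0,0,3,0,0,0,25, 0,0,0,0,0,0,25, 0,0,0,0,0,0,25, 0,0,0,0,0,0,25, 0,0,0,0,0,0,25, 0,0,0,0,0,0,25]' >/dev/null
python3 -c "
from h import *
go(.465,.203,.088,-17)"
```

```text
time: 22.85
tool_pos: [0.4672, 0.2039, 0.1168]
tcp_rot: [2.525, 1.868, 0.001]
wrist_force: [0.2, 0.3, -0.8]
width: 0.394
grip_force: 59.8
t 23.65 pos [465.9 203.7 104. ] yaw -17.0 shift [-0.9 -0.7 16. ] turnz 0.0 tilt [0.02 0.02] F [ 0.3  0.3 -0.4] w 34.0 g 59.8 q6 0.66
```

```bash
python3 -m inch '[-0.9,-0.7,5,0,0,0,25, 0,0,5,0,0,0,25, 0,0,4,0,0,0,25, 0,0,3,0,0,0,25, 0,0,2,0,0,0,25, 0,0,2,0,0,0,25, 0,0,2,0,0,0,25, 0,0,0,0,0,0,25]'
python3 -m inch '[0,0,2,0,0,0,25, 0,0,2,0,0,0,25, 0,0,2,0,0,0,25, 0,0,2,0,0,0,25, 0,0,2,0,0,0,25, 0,0,2,0,0,0,25, 0,0,0,0,0,0,25, 0,0,0,0,0,0,25]'
python3 -c "
from h import *
go(.465,.203,.0529,-17);print(sensors.read_state()['torque'])"
```

```text
time: 24.45
tool_pos: [0.4647, 0.2029, 0.0805]
tcp_rot: [-2.525, -1.869, 0.001]
wrist_force: [0.1, 0.6, -0.4]
width: 0.397
grip_force: 59.9
time: 25.25
tool_pos: [0.4643, 0.2028, 0.068]
tcp_rot: [-2.525, -1.869, 0.002]
wrist_force: [-1.7, -1.2, -2.2]
width: 0.398
grip_force: 59.8
t 25.25 pos [464.3 202.8  68. ] yaw -17.0 shift [ 0.4  0.6 15.1] turnz 0.0 tilt [-0.04 -0.05] F [-1.7 -1.2 -2.2] w 34.0 g 59.8 q6 0.66
[-0.00930345  0.23019432  0.06828149]
```

```bash
python3 -m inch '[0.4,0.5,4,0,0,0,25, 0,0,4,0,0,0,25, 0,0,3,0,0,0,25, 0,0,2,0,0,0,25, 0,0,2,0,0,0,25, 0,0,1,0,0,0,25, 0,0,1,0,0,0,25, 0,0,0,0,0,0,25]'
python3 -m inch '[0,0,0.5,0,0,0,25, 0,0,0,0,0,0,25, 0,0,0,0,0,0,25, 0,0,0,0,0,0,25, 0,0,0,0,0,0,25, 0,0,0,0,0,0,25, 0,0,0,0,0,0,25, 0,0,0,0,0,0,25]'
python3 -c "
from h import *
go(.465,.203,.0529,-17);print(sensors.read_state()['torque'])"
```

```text
time: 26.05
tool_pos: [0.4648, 0.2029, 0.0517]
tcp_rot: [-2.525, -1.869, 0.003]
wrist_force: [-5.4, -2.8, 2.4]
width: 0.395
grip_force: 60.4
time: 26.85
tool_pos: [0.4648, 0.2029, 0.0517]
tcp_rot: [-2.525, -1.869, 0.002]
wrist_force: [-6.6, -2.6, 6.0]
width: 0.396
grip_force: 60.7
t 26.85 pos [464.8 202.9  51.7] yaw -17.0 shift [ 0.1  0.1 -1.2] turnz 0.0 tilt [-0.06 -0.07] F [-6.6 -2.6  6. ] w 33.8 g 60.7 q6 0.66
[-0.39211653  1.20236433 -0.00375932]
```

Firm contact, within about 1 mm of the home height. Releasing, lifting clear and moving off to look.

```bash
python3 -m inch '[0,0,0,0,0,0,55, 0,0,0,0,0,0,55, 0,0,0,0,0,0,55, 0,0,-20,0,0,0,55, 0,0,-40,0,0,0,55, 0,0,-40,0,0,0,55, 0,0,-20,0,0,0,55, 0,0,0,0,0,0,55]'
python3 -m inch '[-45,15,0,0,0,0,55, -45,15,0,0,0,0,55, -45,15,0,0,0,0,55, -45,15,0,0,0,0,55, -45,15,0,0,0,0,55, -45,15,0,0,0,0,55, 0,0,0,0,0,0,55, 0,0,0,0,0,0,55]'
python3 - <<'E'
from h import *
for n in P:
    im=viewer.read_camera(n);cv2.imwrite(f"pics/{n}5.png",im[:,:,::-1])
S=cv2.imread("pics/side5.png")
# expected vs. before: small deck hub centre, spindle tip
for z in (.014,.03,.046,.05,.062,.084): print(z,[np.round(proj(n,(.465,.203,z)),1) for n in P])
hsv=cv2.cvtColor(S,cv2.COLOR_BGR2HSV);print("deck outlines cast at home heights")
T=cv2.resize(cv2.imread("pics/top5.png")[170:300,130:330],(400,260),interpolation=cv2.INTER_CUBIC)
B=cv2.resize(S[105:185,190:290],(400,320),interpolation=cv2.INTER_CUBIC)
W=cv2.resize(S,(373,280))
o=np.zeros((600,800,3),np.uint8);o[:260,:400]=T;o[:320,400:]=B;o[320:,:373]=W;cv2.imwrite("pics/both5.png",o)
E
```

```text
time: 27.65
tool_pos: [0.4691, 0.2045, 0.176]
tcp_rot: [2.523, 1.867, 0.015]
wrist_force: [0.7, -0.9, -0.2]
width: 0.643
grip_force: 0.0
time: 28.45
tool_pos: [0.472, -0.0823, 0.17]
tcp_rot: [-2.527, -1.863, 0.001]
wrist_force: [0.2, 0.4, -0.6]
width: 0.643
grip_force: 0.0
0.014 [array([238. , 152.2]), array([182.1, 260.5])]
0.03 [array([237.5, 147.9]), array([180.6, 260.8])]
0.046 [array([237. , 143.5]), array([179.1, 261. ])]
0.05 [array([236.9, 142.3]), array([178.7, 261.1])]
0.062 [array([236.6, 139. ]), array([177.5, 261.3])]
0.084 [array([235.9, 132.6]), array([175.2, 261.6])]
deck outlines cast at home heights
```

View pics/both5.png

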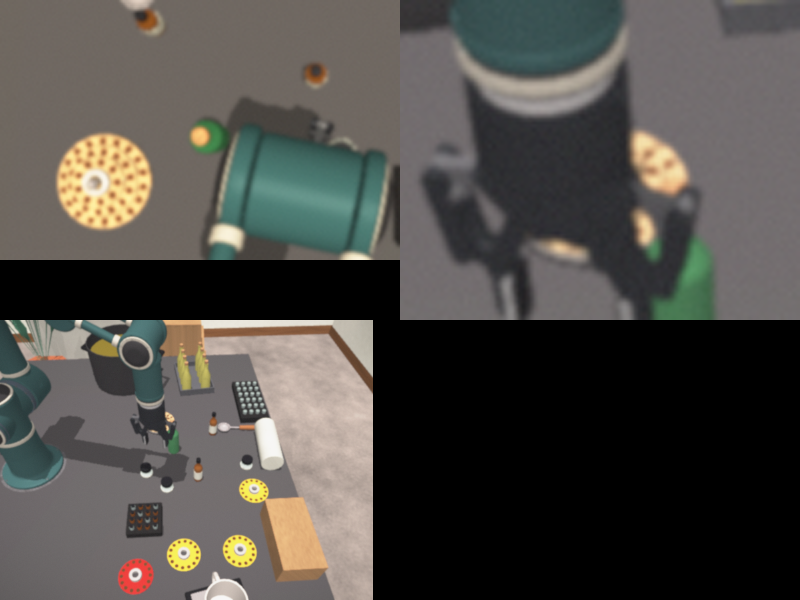

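The top view shows all three decks concentric at (103,182), but the arm blocks the side view. Moving further off.

```bash
python3 -m inch '[-45,15,-5,0,0,0,55, -45,15,-5,0,0,0,55, -45,15,-5,0,0,0,55, -45,15,-5,0,0,0,55, -45,15,-5,0,0,0,55, 0,0,0,0,0,0,55, 0,0,0,0,0,0,55, 0,0,0,0,0,0,55]'
python3 - <<'E'
from h import *
S=viewer.read_camera("side")[:,:,::-1];cv2.imwrite("pics/side6.png",S)
B=cv2.resize(S[90:190,180:300],(480,400),interpolation=cv2.INTER_CUBIC);cv2.imwrite("pics/c6.png",B)
for z in (.05,.034,.018,.062,.084): print(z,np.round((proj("side",(.465,.203,z))-[180,90])*4,0))
for r,z in((.036,.05),(.05,.034),(.065,.018)): print(r,"front edge",np.round((proj("side",(.465,.203-r,z))-[180,90])*4,0))
E
```

```text
time: 29.35
tool_pos: [0.4788, -0.3161, 0.1955]
tcp_rot: [-2.522, -1.87, -0.0]
wrist_force: [1.0, -0.3, 0.5]
width: 0.646
grip_force: 0.0
0.05 [228. 209.]
0.034 [230. 227.]
0.018 [231. 245.]
0.062 [226. 196.]
0.084 [224. 170.]
0.036 front edge [227. 245.]
0.05 front edge [229. 276.]
0.065 front edge [230. 309.]
```

View pics/c6.png

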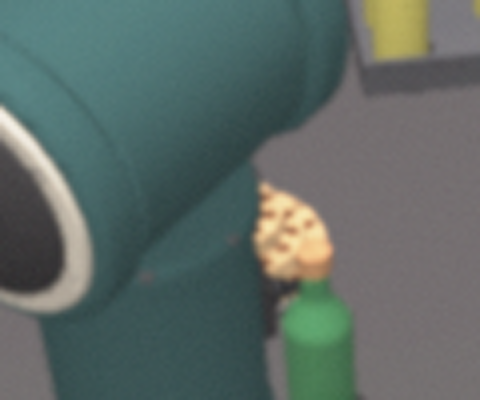

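```bash
python3 -m inch '[13,43,0,0,0,0,55, 13,43,0,0,0,0,55, 13,43,0,0,0,0,55, 13,43,0,0,0,0,55, 13,43,0,0,0,0,55, 0,0,0,0,0,0,55, 0,0,0,0,0,0,55, 0,0,0,0,0,0,55]'
python3 - <<'E'
from h import *
yy,xx=np.mgrid[:420,:560];c={}
for n,(u,v) in dict(top=(177.5,261.3),side=(236.6,139)).items():
    im=viewer.read_camera(n)[:,:,::-1];cv2.imwrite(f"pics/{n}7.png",im)
    h=cv2.cvtColor(im,cv2.COLOR_BGR2HSV)
    m=((h[...,1]<60)&(h[...,2]>130)&(np.hypot(xx-u,yy-v)<14)).astype(np.uint8)
    N,l,st,ce=cv2.connectedComponentsWithStats(m);i=1+st[1:,4].argmax();c[n]=ce[i];print(n,st[i],ce[i])
    if n=="side":
        for x in (230,236,242): print(x,"S",h[120:178:2,x,1].tolist(),"V",h[120:178:2,x,2].tolist())
    wood=((h[...,1]>60)&(h[...,2]>150)&(np.hypot(xx-u,yy-v-(8 if n=="side" else 0))<36)).astype(np.uint8)
    print("wood",n,circ(n,wood,.018))
print("hub",tri(c["top"],c["side"]))
E
```

```text
time: 30.2
tool_pos: [0.7023, -0.3177, 0.1961]
tcp_rot: [-2.523, -1.87, 0.001]
wrist_force: [-0.1, 0.9, 1.1]
width: 0.644
grip_force: 0.0
top [171 255  14  13 132] [177.22727273 260.90151515]
wood top (array([0.46603239, 0.20379038]), np.float64(0.1357466947329638))
side [223 131  28  16 174] [236.3908046  138.77011494]
230 S [13, 10, 13, 13, 10, 14, 15, 19, 75, 59, 51, 57, 72, 85, 114, 85, 98, 80, 56, 55, 93, 97, 91, 62, 53, 12, 13, 16, 12] V [122, 122, 122, 122, 123, 124, 123, 132, 235, 243, 233, 244, 243, 240, 205, 237, 214, 242, 247, 247, 217, 221, 239, 246, 197, 109, 121, 125, 124]
236 S [10, 14, 12, 13, 14, 10, 16, 13, 18, 83, 88, 11, 14, 43, 96, 94, 93, 97, 65, 63, 91, 96, 96, 93, 64, 25, 12, 12, 13] V [124, 124, 124, 122, 124, 126, 195, 219, 210, 205, 192, 237, 221, 202, 225, 233, 225, 219, 246, 246, 227, 217, 233, 233, 231, 135, 107, 124, 122]
242 S [16, 12, 12, 12, 12, 10, 12, 63, 58, 11, 8, 24, 46, 86, 88, 76, 97, 95, 78, 83, 97, 98, 120, 95, 60, 18, 13, 14, 12] V [124, 123, 124, 123, 125, 123, 126, 175, 233, 245, 242, 212, 189, 226, 240, 243, 205, 217, 243, 241, 214, 206, 185, 230, 200, 116, 118, 125, 124]
wood side (array([0.47733374, 0.19117397]), np.float64(0.15560694557042426))
hub [0.4652819  0.20361852 0.06218842]
```

The small deck's hub top triangulates to 62.2 mm (62 mm expected) on the spindle axis, so the stack is home and the gripper is clear. Handing in.

```bash
python3 -c "
from workcell import job;print(job.finish_job())"
```

```text
the job is handed in; nothing more can be done
None
```

The large, middle and small decks are threaded onto the spindle in that order and pressed home, the small hub's top measures 62.2 mm against the 62 mm it should be, the bottles and jars looked undisturbed in the last views, and the job was handed in at about 30 s on the robot's clock.

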